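# Lean the coin frame against the cabinet and block its foot

### The job

Take the glazed coin frame out of the wooden rack block and lean it, coins outward, square against the middle of the coin cabinet's plain long side that faces the rack, its lower edge on the shelf and the frame tipped back roughly 15 degrees. Block its foot with the two black iron weights, standing on the shelf snug against the front of the lower edge, one towards each corner, so that it cannot slide out. Do not drop or knock the frame or let it fall over, and leave the money box, the bottle and the magnifier where they stand.

Things in the scene. Friction and masses are not known exactly. Their poses are not given: they have to be found in the camera images.
- frame: Glazed coin frame, a flat dark wooden board 14 mm thick (x), 120 mm wide (y), 180 mm high (z), about 0.3 kg. Front (own -x side): dark moulding 13 mm wide, blue ground and six coins behind glass; back (+x side): plain brown card. Origin: centre of its underside. It starts upright in the slot of the rack block, its underside 15 mm above the shelf, and lifts straight up and out.
- frame_top (a point): Centre of the frame's top edge, 180 mm along the frame's own z from its origin.
- rack: Wooden rack block, fixed to the shelf, 110 mm (x) by 150 mm (y), 45 mm high, with small coins standing on edge in its top (up to 55 mm). A slot 17 mm wide runs right through along its y, centred 25 mm to +x of its origin, its floor 15 mm above the shelf: it holds the frame, whose axes are parallel to the rack's. Origin: centre of the underside.
- cabinet: Dark wooden coin cabinet, fixed and heavy: 260 mm long (x), 170 mm wide (y), 125 mm high. Drawer fronts with brass knobs in its +x end; its long sides are plain and upright, and the one to lean on is its +y side, the plane y = +85 mm of its own frame, with its top edge 125 mm above the shelf; the frame stands taller than that. Origin: centre of the underside.
- weight_a: Black iron weight, 0.38 kg give or take a third: round body 46 mm in diameter and 29 mm high, chamfered to a short neck, with a knob 22 mm in diameter between 38 and 59 mm above its underside; 61 mm high in all. Origin: centre of the underside, z up.
- weight_b: The second black iron weight, the same as weight_a.
- moneybox: Red tin money box, 65 mm in diameter, 84 mm high, bayonet cap on its base, coin slot on top. A bystander, loose. Origin: centre of the underside.
- bottle: Amber glass coin bottle, 64 mm in diameter, 130 mm high, with a stopper. A bystander. Origin: centre of the underside.
- magnifier: Brass magnifier lying flat, lens ring 84 mm in diameter and 10 mm thick, wooden handle to its own +x (tip 138 mm from the lens centre). A bystander. Origin: under the lens centre.
There are look-alikes about, which are no part of the job. Leave any orange or purple look-alike of the weight_b alone. What is shaped like the weight_a but purple or white is not meant.

How it is judged:
By the outcome, as a careful person would: the job done as asked, in the order asked, and still so for the second after the job is handed in, with the robot touching nothing.
It also fails if it takes over 67 s, if anything falls off the work surface, if the arm or the gripper's body presses on something with over 40 N, if the wrist force passes 120 N, or if a joint passes its speed limit or range.

### The arm

A 6-joint arm with a two-finger parallel gripper is mounted at the origin on the work surface. World frame = base frame: x ahead of the robot, y to its left, z up, the work surface at z = 0. Lengths are in m, angles in rad, forces in N, time in s.
With the tool pointing down it reaches from about 0.25 to 0.725 m from the base axis. Payload 4 kg.
Tool frame: the origin (TCP) lies on the centre line of the jaws, within the pads' length; the fingertips stand ahead of it and the grasp point (between the pads) lies 3 mm ahead of it (bot.tcp_to_tips is the z of the fingertips in the tool frame, in m); z points along the fingers, y is the line along which they close (so a half turn about z gives the same grasp; the last joint's range is limited). The gripper opens to 85 mm and grips with 20 to 120 N. Pads are 22 mm wide; open, the fingers measure 114 mm over their backs; the gripper's body (76 mm by 85 mm) begins 54 mm behind the grasp point. The pads swing forward as they close: fully open they stand 13 mm farther back than shut.
Start: joints at [-1.278, 0.241, 0.005, 1.335, 0, 1.571], TCP at [0.144, -0.479, 0.253] pointing down, gripper open.
Joint ranges: [-2.72, 2.72], [-1.05, 1.87], [-1.09, 1.28], [-1.99, 2.15], [-1.42, 1.44], [-3.14, 3.14]. Speed limits (rad/s): [2.79, 2.79, 3.14, 3.14, 3.14, 3.14].

### API

Orientations are given as a unit quaternion [x, y, z, w].
In Python, from workcell import telemetry, camera, camera_params, ticket, boxes_of, cut_out, spot_point, bot gives the robot as it stands.
- The arm moves only by the shell command python3 -m creep 'ROWS'. ROWS is text: rows parted by semicolons, each of 5 numbers parted by spaces: the opening, from 0 (shut) to 1 (fully open), then the shift along the tool's x, y, z in units of 150 mm (1.0 is 150 mm), then the turn about the tool's z in units of 180 degrees (1.0 is 180 degrees). In form: claw x y z turn; .... A call has 1 to 12 rows; each row is the pose to reach, as a shift and turn from the pose commanded when the call began, along the tool's axes at that moment, turning the shorter way round; what a row does not reach only later rows make up. A row lasts 1/8 s, in which the tool goes at most 62.5 mm and 10.7 degrees, less where a joint would pass 70% of its speed; a pose out of reach is approached as far as the arm can. A call with a number of a shift or a turn outside -1 to 1 is refused whole. A call with a gripper value outside its range is refused whole. The fingers move at their own pace and stop on an object; the grip force is fixed at half the most. Time passes only in rows, so rows that repeat a pose let the fingers close. It gives the time, the measured TCP pose, the force, the opening and the grip force at its end, in the units of the state.
- telemetry.get_obs(): the state, without advancing time (a new reading comes with each control period).
- camera(name): name is "scene" or "top" or "wrist"; returns the picture (384x512x3 uint8, red, green, blue); there is no depth.
- camera_params(name): a dict with "camera_matrix" (3x3 intrinsics, pixels), "eye" and "attitude" of the camera in the world. Camera axes: x right, y down, z forward; pixel columns grow to the right and rows downward; lengths in m; the calibration is good to about 2 mm. A picture is of the moment at which its call begins: read the wrist's pose just before it. camera_params takes no time and is no camera call; for the wrist camera it gives the pose at the moment of the call.
- ticket.job_done(): hands the job in; it is judged then, once.
Trained networks look in the newest picture that a camera, given by its name, has taken for a name from the list of things; names that differ only in an ending like _2 or _b are one class to them, and where a whole thing is asked for, a point or a joint stands for the part that bears it (a point fixed in the world has none). Each returns a list of dicts, best first, with "conf" (0 to 1); they miss things now and then, are a little off and sometimes report something else, mostly with a low value. They report only what shows in the picture. A call takes as long as a camera call. They do not tell look-alikes from the thing itself.
- boxes_of(thing, camera): "at" ([x, y, z] in m, in world coordinates, good to about 4 mm: the middle of the surface that is visible of it).
- cut_out(thing, camera): "pixels" (384x512 bool, what is visible of it).
- spot_point(thing, camera): "at" ([x, y, z] in m, in world coordinates, good to about 4 mm: a listed point, or the origin of a listed thing).
The state is a dict: "clock": time; "joint_pos": joint angles; "joint_vel": joint speeds; "tau": joint torques, N m; "eef_pos": TCP position; "tool_rot": TCP orientation; "ft_force": force on the tool from outside, world axes, zero at the start; "ft_torque": the same for the moment, N m; "grip_width": finger opening in m; "grasp_force": force on a finger pad.
Only numpy, scipy, OpenCV 4.12 (cv2) and the standard library are available. Lean on these libraries where they do the work, as an engineer would, in place of code of your own. Each camera call takes 0.05 s, during which the arm holds its last target. There are 200 camera calls.

## Working session

There is one attempt and no reset: what is moved stays moved. The work goes in short steps, Python scripts to look and compute and a shell command to move; the robot and the scene stay as the last step left them, time stands still between calls to the robot, and variables do not carry over. Pictures are saved under pics/ and viewed, at most 10 in all, crops included, and the job is handed in when it is done.

```bash
ls; mkdir -p pics; python3 - <<'E'
from workcell import *
import cv2,numpy as np
print(telemetry.get_obs()); print(bot.tcp_to_tips)
ims=[]
for c in("scene","top"):
    im=camera(c); cv2.imwrite(f"pics/{c}0.png",im[:,:,::-1]); p=camera_params(c); print(c,p)
    for t in("frame","frame_top","rack","cabinet","weight_a","moneybox","bottle","magnifier"):
        print(t,[(np.round(d["at"],3).tolist(),round(d["conf"],2)) for d in spot_point(t,c)])
E
```

```text
pics
{'clock': 0.0, 'joint_pos': array([-1.27799884e+00,  2.41389346e-01,  3.72303878e-03,  1.33519931e+00,
       -2.43290444e-05,  1.57079646e+00]), 'joint_vel': array([ 0.00032345,  0.00024268, -0.00062181, -0.00042218,  0.0008944 ,
       -0.00061161]), 'tau': array([-5.86454589e-04, -3.72320652e+01,  2.52403790e+01,  1.69390003e-02,
       -9.14572934e-05,  1.04631260e-05]), 'eef_pos': array([ 0.14413991, -0.47816007,  0.25242426]), 'tool_rot': array([ 9.89302309e-01,  1.45876220e-01, -1.62964542e-04, -1.02180167e-03]), 'ft_force': array([-0.36438363,  0.48806168, -0.08603104]), 'ft_torque': array([-0.03021346, -0.02794831, -0.00333916]), 'grasp_force': 0.0, 'grip_width': 0.08557056257357966}
0.022
scene {'camera_matrix': array([[463.43512199,   0.        , 254.58100179],
       [  0.        , 463.43512199, 194.00053552],
       [  0.        ,   0.        ,   1.        ]]), 'eye': array([ 1.16463355, -0.29782605,  1.0762587 ]), 'attitude': array([ 0.82516411,  0.47279265, -0.16018286, -0.26441018])}
frame [([0.592, 0.27, 0.013], 0.59)]
frame_top [([0.593, 0.269, 0.196], 0.9)]
ra
[... 553 characters left out ...]
       ]]), 'eye': array([0.41916117, 0.01765758, 1.33951081]), 'attitude': array([-0.69616702,  0.71518206, -0.04521793,  0.04267837])}
frame [([0.586, 0.265, 0.015], 0.83), ([0.675, 0.1, -0.001], 0.54)]
frame_top [([0.59, 0.267, 0.194], 0.68)]
rack [([0.568, 0.276, 0.0], 0.96), ([0.436, 0.101, -0.002], 0.2)]
cabinet [([0.508, -0.258, -0.004], 0.79)]
weight_a [([0.349, 0.126, 0.002], 0.8), ([0.776, 0.126, -0.002], 0.67), ([0.77, -0.017, -0.002], 0.51), ([0.378, 0.02, 0.003], 0.5), ([0.561, 0.128, -0.0], 0.48), ([0.435, 0.103, -0.0], 0.47), ([0.676, 0.102, 0.001], 0.46)]
moneybox [([0.567, 0.039, -0.0], 0.64)]
bottle [([0.717, 0.256, 0.001], 0.71)]
magnifier [([0.774, -0.021, -0.004], 0.74)]
```

View pics/scene0.png

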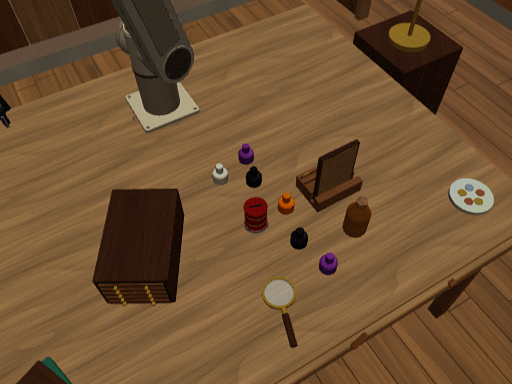

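View pics/top0.png

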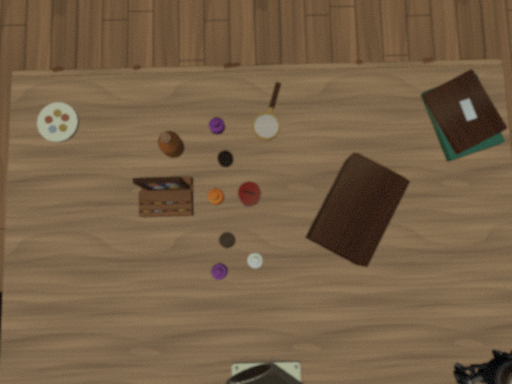

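The frame stands in the rack with its coins towards −x, and its plain back faces the scene camera. The black weights are at top-view pixels (227,240) and (225,158), about (0.437,0.101) and (0.676,0.101) in world. The cabinet is yawed about −30°, and the orange, purple and white weights are look-alikes. Next I fit exact poses from the silhouettes.

```bash
cat > h.py <<'E'
from workcell import *
import cv2,numpy as np
from scipy.optimize import minimize
from scipy.spatial.transform import Rotation as R
def proj(c,P):
    p=camera_params(c); q=(np.asarray(P)-p["eye"])@R.from_quat(p["attitude"]).as_matrix()
    u=q@p["camera_matrix"].T; return u[:,:2]/u[:,2:]
def box(sx,sy,z0,z1):
    return np.array([[a*sx/2,b*sy/2,z] for a in(-1,1) for b in(-1,1) for z in(z0,z1)])
def pose(P,x,y,yaw): return P@R.from_euler('z',yaw).as_matrix().T+[x,y,0]
def render(c,parts,S=4):
    m=np.zeros((384*S,512*S),np.uint8)
    for P in parts:
        h=cv2.convexHull(((proj(c,P)+.5)*S*16).astype(np.float32)).astype(np.int32)
        cv2.fillConvexPoly(m,h,255,shift=4)
    return cv2.resize(m,(512,384),interpolation=cv2.INTER_AREA)/255.
def fit(model,masks,x0,step):
    def cost(v):
        s=0
        for c,m in masks.items():
            r=render(c,model(v)); s+=np.abs(r-m).sum()/m.sum()
        return s
    sim=np.vstack([x0]+[np.array(x0)+np.eye(len(x0))[i]*step[i] for i in range(len(x0))])
    r=minimize(cost,x0,method='Nelder-Mead',options=dict(initial_simplex=sim,xatol=1e-4,fatol=1e-4,maxiter=250))
    return r.x,r.fun
def masks(t,c,near):
    L=cut_out(t,c); pt=proj(c,[near])[0]
    L=[d for d in L if d["conf"]>.15]
    if not L: return None
    return min(L,key=lambda d:np.hypot(*(np.argwhere(d["pixels"]).mean(0)[::-1]-pt)))["pixels"]
E
python3 - <<'E'
from h import *
cab={};rk={};wt={}
for c in("scene","top"):
    im=camera(c); m=masks("cabinet",c,[.51,-.26,.06]); cab[c]=m.astype(float)
    a=masks("rack",c,[.567,.274,.02]); b=masks("frame",c,[.59,.267,.1]); rk[c]=(a|b).astype(float)
    print(c,m.sum(),a.sum(),b.sum())
cm=lambda v:[pose(box(.26,.17,0,.125),*v)]
rm=lambda v:[pose(box(.11,.15,0,.045),*v[:3]),pose(box(.014,.12,.015,.195)+[.025,v[3],0],*v[:3])]
for n,f,m,x0,st in(("cab",cm,cab,[.51,-.26,-.52],[.01,.01,.1]),("rack",rm,rk,[.567,.272,0.],[.01,.01,.1])):
  for sub in(m,{"scene":m["scene"]},{"top":m["top"]}):
    z=x0+([0.] if n=="rack" else []); s=st+([.01] if n=="rack" else [])
    v,e=fit(f,sub,z,s); print(n,list(sub),np.round(v,4),"yawdeg",np.degrees(v[2]).round(2),round(e,3))
for w in([.437,.101,0],[.676,.101,0]):
  for c in("scene","top"):
    print(w,c,[(np.round(d["at"],3).tolist(),round(d["conf"],2)) for d in spot_point("weight_a",c) if np.hypot(*(np.array(d["at"])-w)[:2])<.03])
E
```

```text
scene 9031 1249 1542
top 6846 1647 655
cab ['scene', 'top'] [ 0.5116 -0.2623 -0.5171] yawdeg -29.63 0.045
cab ['scene'] [ 0.5125 -0.2621 -0.5161] yawdeg -29.57 0.023
cab ['top'] [ 0.5114 -0.2619 -0.5201] yawdeg -29.8 0.021
rack ['scene', 'top'] [ 0.5671  0.2736 -0.0029 -0.0089] yawdeg -0.17 0.086
rack ['scene'] [ 0.5683  0.273   0.0106 -0.009 ] yawdeg 0.61 0.032
rack ['top'] [ 0.5665  0.2732 -0.0161 -0.0095] yawdeg -0.92 0.038
[0.437, 0.101, 0] scene [([0.439, 0.1, -0.0], 0.6)]
[0.437, 0.101, 0] top [([0.436, 0.102, -0.003], 0.47)]
[0.676, 0.101, 0] scene [([0.672, 0.104, 0.0], 0.56)]
[0.676, 0.101, 0] top [([0.675, 0.102, -0.004], 0.51)]
```

```bash
cat > plan.py <<'E'
from h import *
def tool():
    o=telemetry.get_obs(); M=R.from_quat(o["tool_rot"]).as_matrix()
    return o["eef_pos"],np.arctan2(M[1,0],M[0,0]),o
def chain(target,dyaw,n,p=None,yaw=None):
    """n calls to target xyz with total world yaw change dyaw (deg); prints shifts/turn of each call"""
    p0,y0,_=tool(); p=p0 if p is None else np.array(p); yaw=y0 if yaw is None else np.radians(yaw)
    p=p.copy(); tot=dyaw
    for i in range(n):
        k=n-i; d=(np.array(target)-p)/k
        t=np.array([np.cos(yaw),np.sin(yaw),0]),np.array([np.sin(yaw),-np.cos(yaw),0]),np.array([0,0,-1.])
        s=np.round([np.dot(d,a)/.15 for a in t],3); s=np.clip(s,-1,1); tu=round(-tot/k/180,3)
        p=p+sum(a*.15*b for a,b in zip(t,s)); yaw-=np.radians(tu*180); tot+=tu*180
        print("call",i+1,s,tu,"->",p.round(4),np.degrees(yaw).round(2))
def st():
    p,y,o=tool(); print("tcp",p.round(4),"yaw",np.degrees(y).round(2),"t",o["clock"],"w",o["grip_width"],"q",np.degrees(o["joint_pos"]).round(0),"F",o["ft_force"].round(2))
E
python3 -c "
from plan import *
st(); _,y,_=tool(); chain([.592,.2645,.255],270-np.degrees(y),6)"
```

```text
tcp [ 0.1443 -0.4787  0.2533] yaw 16.78 t 1.5 w 0.08572104458954691 q [-73.  14.   0.  77.  -0.  90.] F [-0.01  0.46  0.06]
call 1 [ 0.715 -0.647 -0.002] -0.234 -> [ 0.219  -0.3548  0.2536] 58.9
call 2 [ 0.964 -0.001 -0.002] -0.235 -> [ 0.2935 -0.2309  0.2539] 101.2
call 3 [ 0.713  0.648 -0.002] -0.234 -> [ 0.3681 -0.1072  0.2542] 143.32
call 4 [ 0.094  0.96  -0.002] -0.235 -> [0.4428 0.0167 0.2545] 185.62
call 5 [-0.576  0.773 -0.002] -0.234 -> [0.5175 0.1406 0.2548] 227.74
call 6 [-0.945  0.188 -0.001] -0.235 -> [0.5919 0.2645 0.2549] 270.04
```

```bash
python3 -m creep '1 0.715 -0.647 0 -0.234; 1 0.715 -0.647 0 -0.234; 1 0.715 -0.647 0 -0.234; 1 0.715 -0.647 0 -0.234; 1 0.715 -0.647 0 -0.234'; python3 -c "
from plan import *
st()"
```

```text
clock: 2.12
eef_pos: [0.2192, -0.3546, 0.2535]
tool_rot: [0.871, 0.491, -0.0, 0.0]
ft_force: [0.1, 0.0, 0.1]
grip_width: 0.085
grasp_force: 0.0
tcp [ 0.2192 -0.3546  0.2535] yaw 58.83 t 2.125 w 0.08497885091190262 q [-58.   4. -11.  75.  -0.  63.] F [0.14 0.03 0.14]
```

As predicted, so I run the rest of the approach.

```bash
python3 -m creep '1 0.964 0 0 -0.235; 1 0.964 0 0 -0.235; 1 0.964 0 0 -0.235; 1 0.964 0 0 -0.235; 1 0.964 0 0 -0.235' >/dev/null
python3 -m creep '1 0.713 0.648 0 -0.234; 1 0.713 0.648 0 -0.234; 1 0.713 0.648 0 -0.234; 1 0.713 0.648 0 -0.234; 1 0.713 0.648 0 -0.234' >/dev/null
python3 -m creep '1 0.094 0.96 0 -0.235; 1 0.094 0.96 0 -0.235; 1 0.094 0.96 0 -0.235; 1 0.094 0.96 0 -0.235; 1 0.094 0.96 0 -0.235'
python3 -m creep '1 -0.576 0.773 0 -0.234; 1 -0.576 0.773 0 -0.234; 1 -0.576 0.773 0 -0.234; 1 -0.576 0.773 0 -0.234; 1 -0.576 0.773 0 -0.234'>/dev/null
python3 -m creep '1 -0.945 0.188 0 -0.235; 1 -0.945 0.188 0 -0.235; 1 -0.945 0.188 0 -0.235; 1 -0.945 0.188 0 -0.235; 1 -0.945 0.188 0 -0.235; 1 -0.945 0.188 0 -0.235; 1 -0.945 0.188 0 -0.235'
python3 - <<'E'
from plan import *
st()
im=camera("wrist"); cv2.imwrite("pics/w1.png",im[:,:,::-1]); p=camera_params("wrist"); print(p)
for t in("frame_top","frame","rack"):
    print(t,[(np.round(d["at"],3).tolist(),round(d["conf"],2)) for d in spot_point(t,"wrist")])
L=box(.014,.12,0,.18)[1::2]
print(proj("wrist",L+[.592,.2645,.015]))
chain([.592,.2645,.183],0,1)
E
```

```text
clock: 4.0
eef_pos: [0.4431, 0.0162, 0.2531]
tool_rot: [-0.045, 0.999, -0.0, -0.0]
ft_force: [0.4, -0.6, -0.4]
grip_width: 0.0856
grasp_force: 0.0
clock: 5.5
eef_pos: [0.5921, 0.2637, 0.2537]
tool_rot: [-0.706, 0.708, -0.0, 0.0]
ft_force: [0.4, 0.3, -0.0]
grip_width: 0.0855
grasp_force: 0.0
tcp [0.5921 0.2637 0.2537] yaw -90.18 t 5.5 w 0.08545613546132105 q [ 24.  31.  27.  85.   0. -66.] F [ 0.4   0.25 -0.01]
{'camera_matrix': array([[278.41611124,   0.        , 256.12534646],
       [  0.        , 278.41611124, 194.56512504],
       [  0.        ,   0.        ,   1.        ]]), 'eye': array([0.59161295, 0.19598436, 0.37324856]), 'attitude': array([2.12514992e-04, 9.91347861e-01, 1.31259699e-01, 5.13811080e-04])}
frame_top [([0.594, 0.269, 0.197], 0.93)]
frame [([0.595, 0.268, 0.197], 0.51)]
rack [([0.567, 0.275, 0.004], 0.83), ([0.675, 0.105, 0.004], 0.62)]
[[267.0734646  133.07569957]
 [265.23322501 299.55730725]
 [244.68296041 133.05016001]
 [246.24781339 299.52973132]]
call 1 [-0.002  0.001  0.471] 0.0 -> [0.5919 0.2645 0.1829] -90.04
```

View pics/w1.png

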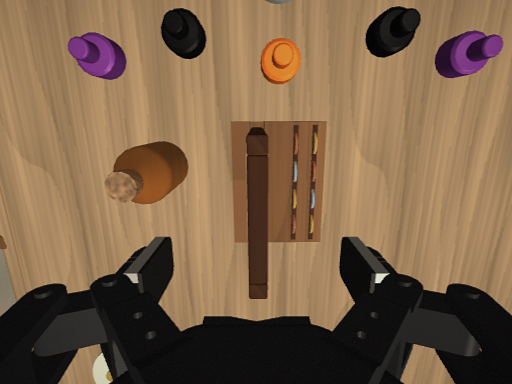

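The frame top shows at columns 247–268 and rows 126–299, within 1–2 px of the fitted pose except the far end row (126 against 133). The fingers straddle it, so I descend and grip.

```bash
python3 -m creep '1 0 0 0.2 0; 1 0 0 0.4 0; 1 0 0 0.471 0; 1 0 0 0.471 0; 0.4 0 0 0.471 0; 0.2 0 0 0.471 0; 0.1 0 0 0.471 0; 0 0 0 0.471 0; 0 0 0 0.471 0; 0 0 0 0.471 0; 0 0 0 0.471 0; 0 0 0 0.471 0'
python3 -m creep '0 0 0 0 0; 0 0 0 -0.05 0; 0 0 0 -0.1 0; 0 0 0 -0.2 0; 0 0 0 -0.3 0;0 0 0 -0.4 0; 0 0 0 -0.5 0; 0 0 0 -0.6 0; 0 0 0 -0.66 0; 0 0 0 -0.68 0; 0 0 0 -0.68 0'
python3 -c "
from plan import *
st()"
```

```text
clock: 7.2
eef_pos: [0.5923, 0.2645, 0.1832]
tool_rot: [0.707, -0.707, 0.0, -0.0]
ft_force: [-1.5, -0.1, 5.4]
grip_width: 0.0135
grasp_force: 59.7
clock: 8.57
eef_pos: [0.592, 0.2644, 0.2845]
tool_rot: [0.707, -0.707, -0.0, 0.0]
ft_force: [-0.2, 0.1, -4.1]
grip_width: 0.0129
grasp_force: 58.6
tcp [0.592  0.2644 0.2845] yaw -89.96 t 8.575 w 0.012948811668485109 q [ 24.  31.  31.  90.   0. -66.] F [-0.2   0.15 -4.11]
```

```bash
python3 - <<'E'
from plan import *
im=camera("scene")
for t in("frame_top","frame"): print(t,[(np.round(d["at"],3).tolist(),round(d["conf"],2)) for d in spot_point(t,"scene")])
_,y,_=tool(); chain([.58,-.014,.2845],-119.65+(-90-np.degrees(y)),2)
chain([.5741,-.1529,.2845],0,1,[.58,-.014,.2845],150.35)
E
```

```text
frame_top [([0.592, 0.268, 0.298], 0.85), ([0.438, 0.1, -0.005], 0.58)]
frame [([0.593, 0.269, 0.116], 0.63)]
call 1 [ 0.927  0.04  -0.002] 0.332 -> [0.5859 0.1252 0.2841] -149.72
call 2 [ 0.502 -0.782 -0.003] 0.333 -> [ 0.58   -0.0141  0.2846] -209.66
call 1 [-0.424 -0.824  0.   ] 0.0 -> [ 0.5741 -0.1529  0.2845] 150.35
```

```bash
python3 -m creep '0 0.09 0.004 0 0.03; 0 0.23 0.01 0 0.08; 0 0.37 0.016 0 0.13; 0 0.51 0.022 0 0.18; 0 0.65 0.028 0 0.23; 0 0.79 0.034 0 0.28; 0 0.89 0.038 0 0.32; 0 0.927 0.04 0 0.332; 0 0.927 0.04 0 0.332'
python3 -m creep '0 0.05 -0.08 0 0.03; 0 0.12 -0.19 0 0.08; 0 0.2 -0.31 0 0.13; 0 0.27 -0.42 0 0.18; 0 0.35 -0.54 0 0.23; 0 0.42 -0.66 0 0.28; 0 0.48 -0.75 0 0.32; 0 0.502 -0.782 0 0.333; 0 0.502 -0.782 0 0.333'
python3 -m creep '0 -0.03 -0.06 0 0; 0 -0.1 -0.2 0 0; 0 -0.17 -0.33 0 0; 0 -0.24 -0.47 0 0; 0 -0.31 -0.6 0 0; 0 -0.38 -0.74 0 0; 0 -0.41 -0.8 0 0; 0 -0.424 -0.824 0 0; 0 -0.424 -0.824 0 0; 0 -0.424 -0.824 0 0'
python3 - <<'E'
from plan import *
st()
p,y,_=tool()
for c in("scene","top"):
    im=camera(c); cv2.imwrite(f"pics/{c}2.png",im[:,:,::-1])
    print(c,[(np.round(d["at"],4).tolist(),round(d["conf"],2)) for d in spot_point("frame_top",c)])
    m=masks("frame",c,[*p[:2],p[2]-.07])
    if m is None: continue
    # frame visible silhouette fit: x,y,yaw (z bottom from tcp)
    zb=p[2]-.168
    f=lambda v:[pose(box(.014,.12,zb,zb+.18),*v)]
    print(m.sum(), fit(f,{c:m.astype(float)},[p[0],p[1],y-np.pi*3/2-2*0+0],[.006,.006,.05]))
im=cv2.imread("pics/scene2.png")[170:330,80:280]; cv2.imwrite("pics/s2c.png",cv2.resize(im,None,fx=4,fy=4,interpolation=2)[:600])
E
```

```text
clock: 9.85
eef_pos: [0.5861, 0.1253, 0.2844]
tool_rot: [-0.262, 0.965, 0.0, -0.0]
ft_force: [-0.7, 0.3, -4.6]
grip_width: 0.0132
grasp_force: 58.6
clock: 10.98
eef_pos: [0.5804, -0.0135, 0.2846]
tool_rot: [0.255, 0.967, 0.0, -0.0]
ft_force: [-0.9, -0.0, -3.9]
grip_width: 0.013
grasp_force: 58.7
clock: 12.22
eef_pos: [0.5745, -0.1521, 0.2847]
tool_rot: [0.255, 0.967, 0.0, -0.0]
ft_force: [-0.1, 0.2, -3.7]
grip_width: 0.0128
grasp_force: 58.8
tcp [ 0.5745 -0.1521  0.2847] yaw 150.4 t 12.225 w 0.01279924730941109 q [-15.  24.  20.  86.   0.  15.] F [-0.07  0.24 -3.65]
scene [([0.5777, -0.1501, 0.2982], 0.92)]
969 (array([ 0.58604992, -0.15854527, -2.07047378]), np.float64(0.3043040126267225))
top [([0.5759, -0.1564, 0.2993], 0.71)]
```

View pics/s2c.png

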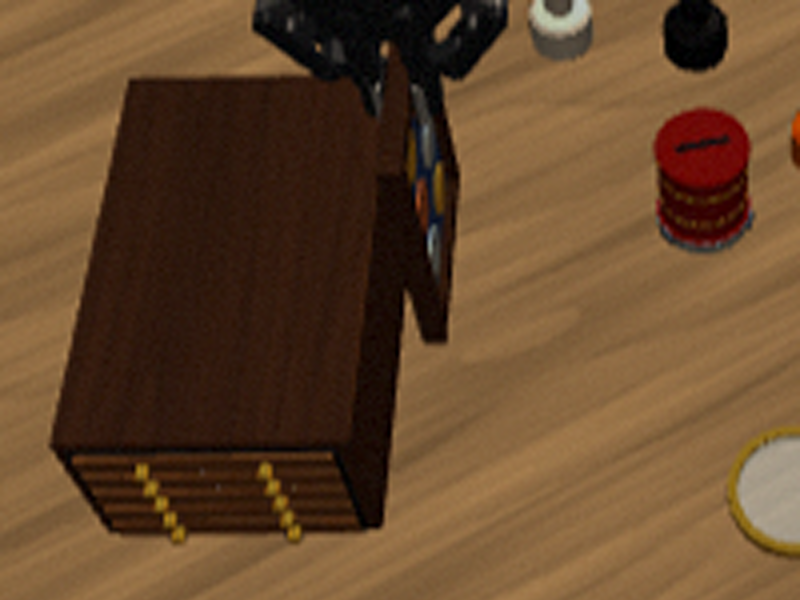

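The frame hangs plumb in front of the cabinet side with its coins outward (front bottom corner at about (435,340) in the crop). The money box is untouched. Now I lower it.

```bash
python3 -m creep '0 0.013 -0.006 0.08 0; 0 0.013 -0.006 0.18 0; 0 0.013 -0.006 0.3 0; 0 0.013 -0.006 0.42 0; 0 0.013 -0.006 0.53 0; 0 0.013 -0.006 0.62 0; 0 0.013 -0.006 0.69 0; 0 0.013 -0.006 0.73 0; 0 0.013 -0.006 0.755 0; 0 0.013 -0.006 0.765 0; 0 0.013 -0.006 0.765 0'
python3 -m creep '0 0 0 0.006 0; 0 0 0 0.008 0; 0 0 0 0.01 0;0 0 0 0.01 0'
```

```text
clock: 13.9
eef_pos: [0.5724, -0.1527, 0.1702]
tool_rot: [0.256, 0.967, -0.0, 0.0]
ft_force: [-0.5, -0.0, -4.2]
grip_width: 0.0134
grasp_force: 58.8
clock: 14.4
eef_pos: [0.5723, -0.1527, 0.1684]
tool_rot: [0.256, 0.967, -0.0, 0.0]
ft_force: [-1.1, -0.1, -4.0]
grip_width: 0.0133
grasp_force: 58.8
```

```bash
python3 -m creep '0 0 0 0.004 0; 0 0 0 0.006 0; 0 0 0 0.006 0'
python3 -m creep '0 0 0 0.004 0; 0 0 0 0.006 0; 0 0 0 0.006 0'
```

```text
clock: 14.78
eef_pos: [0.5723, -0.1526, 0.1682]
tool_rot: [0.256, 0.967, 0.0, 0.0]
ft_force: [-2.3, 1.3, 2.1]
grip_width: 0.0131
grasp_force: 59.7
clock: 15.15
eef_pos: [0.5724, -0.1526, 0.1682]
tool_rot: [0.256, 0.967, 0.0, 0.001]
ft_force: [-3.6, 1.3, 6.8]
grip_width: 0.0132
grasp_force: 60.5
```

```bash
python3 -m creep '0 0 0 -0.007 0; 0 0 0 -0.007 0; 0.19 0 0 -0.007 0; 0.22 0 0 -0.007 0; 0.22 0 0 -0.007 0; 0.22 0 0 -0.007 0'
python3 -c "
from plan import *
st()
camera('scene'); print([(np.round(d['at'],4).tolist(),round(d['conf'],2)) for d in spot_point('frame_top','scene')])"
```

```text
clock: 15.9
eef_pos: [0.5723, -0.1527, 0.1675]
tool_rot: [0.256, 0.967, 0.0, -0.0]
ft_force: [0.4, -0.4, -0.3]
grip_width: 0.0187
grasp_force: 0.0
tcp [ 0.5723 -0.1527  0.1675] yaw 150.33 t 15.9 w 0.018672165400240248 q [-15.  27.   6.  69.   0.  15.] F [ 0.43 -0.43 -0.3 ]
[([0.5758, -0.1517, 0.1817], 0.94)]
```

Now the guided tipping.

```bash
python3 -m creep '0.22 0 -0.02 0 0; 0.22 0 -0.04 0 0; 0.23 0 -0.06 0 0; 0.24 0 -0.08 0 0; 0.25 0 -0.1 0 0; 0.26 0 -0.12 0 0; 0.27 0 -0.14 0 0; 0.28 0 -0.16 0 0; 0.29 0 -0.18 0 0; 0.3 0 -0.2 0 0;0.31 0 -0.21 0 0'
python3 -m creep '0.32 0 -0.015 0 0; 0.33 0 -0.03 0 0; 0.34 0 -0.045 0 0; 0.35 0 -0.06 0 0; 0.36 0 -0.07 0 0; 0.37 0 -0.077 0 0; 0.37 0 -0.077 0 0; 0.37 0 -0.077 0 0'
python3 - <<'E'
from plan import *
st()
im=camera("scene"); print([(np.round(d['at'],4).tolist(),round(d['conf'],2)) for d in spot_point('frame_top','scene')])
cv2.imwrite("pics/s3c.png",cv2.resize(im[170:320,100:300,::-1],None,fx=4,fy=4,interpolation=2))
E
```

```text
clock: 17.38
eef_pos: [0.5565, -0.1802, 0.1676]
tool_rot: [0.256, 0.967, -0.0, -0.0]
ft_force: [-0.5, -0.5, -0.3]
grip_width: 0.0266
grasp_force: 0.1
clock: 18.38
eef_pos: [0.551, -0.19, 0.1677]
tool_rot: [0.256, 0.967, 0.0, 0.0]
ft_force: [-0.2, 0.2, -0.3]
grip_width: 0.0319
grasp_force: 0.0
tcp [ 0.551  -0.19    0.1677] yaw 150.34 t 18.375 w 0.031879191997607824 q [-19.  26.   5.  69.   0.  11.] F [-0.21  0.24 -0.25]
[([0.5498, -0.1922, 0.1774], 0.85)]
```

View pics/s3c.png

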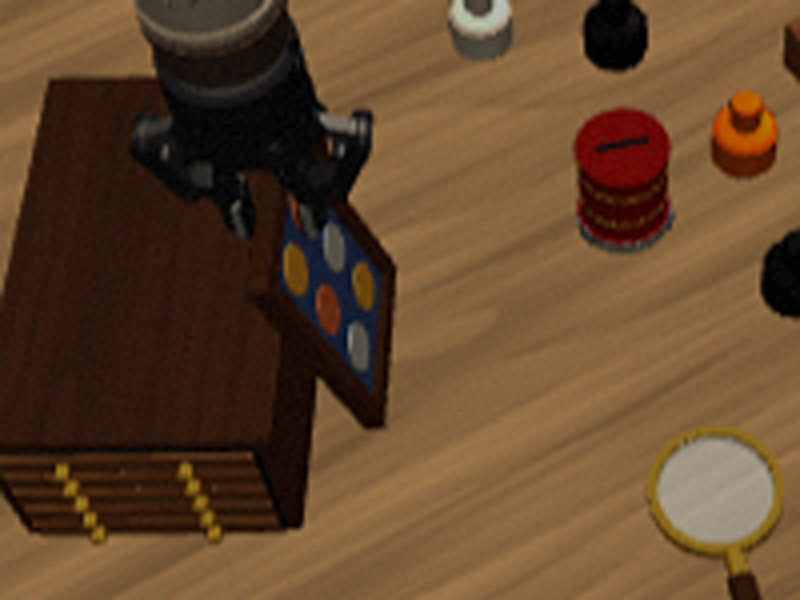

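The frame leans evenly on the cabinet's top edge; in the crop its foot corner is at about (375,425) and the coins face out. I lift the gripper clear and plan the trip to the nearer black weight.

```bash
python3 -m creep '0.4 0 0 0 0; 0.43 0 0 0 0; 0.45 0 0 -0.04 0; 0.45 0 0 -0.1 0; 0.45 0 0 -0.2 0; 0.5 0 0 -0.35 0; 0.5 0 0 -0.5 0; 0.5 0 0 -0.6 0; 0.5 0 0 -0.6 0'
python3 - <<'E'
from plan import *
st()
_,y,_=tool()
chain([.6755,.102,.2],60.35-np.degrees(y),3)
im=camera("scene");print([(np.round(d['at'],4).tolist(),round(d['conf'],2)) for d in spot_point('frame_top','scene')],[(np.round(d['at'],4).tolist(),round(d['conf'],2)) for d in spot_point('frame','scene')])
E
```

```text
clock: 19.6
eef_pos: [0.5518, -0.1903, 0.2596]
tool_rot: [0.256, 0.967, -0.0, 0.002]
ft_force: [0.0, -0.3, -0.5]
grip_width: 0.0427
grasp_force: 0.0
tcp [ 0.5518 -0.1903  0.2596] yaw 150.34 t 19.6 w 0.04267975867533143 q [-19.  23.  14.  81.   0.  11.] F [ 0.05 -0.3  -0.46]
call 1 [0.083 0.701 0.132] 0.167 -> [ 0.593  -0.0928  0.2398] 120.28
call 2 [0.422 0.565 0.133] 0.166 -> [0.6343 0.0046 0.2198] 90.4
call 3 [0.647 0.279 0.132] 0.167 -> [0.6754 0.1019 0.2   ] 60.34
[([0.5509, -0.1946, 0.1772], 0.6), ([0.4366, 0.1002, 0.0008], 0.36)] [([0.5752, -0.1503, 0.003], 0.73)]
```

```bash
python3 -m creep '0.5 0.083 0.701 0 0.167; 0.5 0.083 0.701 0.132 0.167; 0.5 0.083 0.701 0.132 0.167; 0.5 0.083 0.701 0.132 0.167' >/dev/null
python3 -m creep '0.5 0.422 0.565 0.133 0.166; 0.5 0.422 0.565 0.133 0.166; 0.5 0.422 0.565 0.133 0.166; 0.5 0.422 0.565 0.133 0.166' >/dev/null
python3 -m creep '0.5 0.647 0.279 0.132 0.167; 0.5 0.647 0.279 0.132 0.167; 0.5 0.647 0.279 0.132 0.167; 0.5 0.647 0.279 0.132 0.167; 0.5 0.647 0.279 0.132 0.167'
python3 - <<'E'
from plan import *
st()
im=camera("wrist"); cv2.imwrite("pics/w4.png",im[:,:,::-1])
L=[(np.round(d['at'],4).tolist(),round(d['conf'],2)) for d in spot_point('weight_a','wrist')];print(L)
m=masks("weight_a","wrist",[.675,.102,.03])
ys,xs=np.nonzero(m);print(m.sum(),xs.min(),xs.max(),ys.min(),ys.max(),im[m].mean(0))
# knob + body circle fit
a=np.linspace(0,2*np.pi,40)[:,None]
circ=lambda r,z:np.hstack([r*np.cos(a),r*np.sin(a),0*a+z])
f=lambda v:[np.vstack([circ(.023,0),circ(.023,.029)])+[v[0],v[1],0],np.vstack([circ(.011,.036),circ(.011,.061)])+[v[0],v[1],0]]
v,e=fit(f,{"wrist":m.astype(float)},[.675,.102],[.005,.005]);print(v,e)
chain([v[0],v[1],.056],0,1)
E
```

```text
clock: 21.38
eef_pos: [0.6746, 0.1008, 0.1986]
tool_rot: [0.864, 0.503, 0.0, 0.0]
ft_force: [-0.1, -0.2, 0.7]
grip_width: 0.0428
grasp_force: 0.0
tcp [0.6746 0.1008 0.1986] yaw 60.44 t 21.375 w 0.042776025250043544 q [  9.  37.  27.  81.  -0. 128.] F [-0.06 -0.16  0.73]
[([0.4393, 0.102, 0.0009], 0.95), ([0.3529, 0.1272, 0.0028], 0.9), ([0.7699, 0.1223, -0.0081], 0.68), ([0.6751, 0.1041, 0.0036], 0.63), ([0.3783, 0.0226, 0.0034], 0.6), ([0.5662, 0.1328, 0.0061], 0.55)]
1454 234 276 157 200 [24.74071527 22.56671252 20.75309491]
[0.67499704 0.10174271] 0.08007659735145777
call 1 [ 0.005 -0.     0.951] 0.0 -> [0.675  0.1018 0.056 ] 60.35
```

View pics/w4.png

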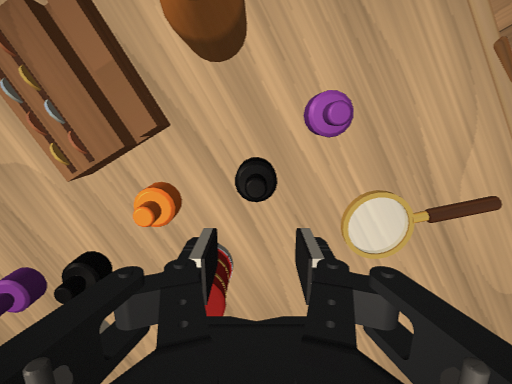

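The black weight is centred at (256,180), on the jaws' centre line, with the orange and purple ones well to the sides. I descend and grip the knob.

```bash
python3 -m creep '0.5 0.005 0 0.3 0; 0.5 0.005 0 0.6 0; 0.5 0.005 0 0.8 0; 0.5 0.005 0 0.92 0; 0.5 0.005 0 0.951 0; 0.5 0.005 0 0.951 0; 0.25 0.005 0 0.951 0; 0.1 0.005 0 0.951 0; 0 0.005 0 0.951 0; 0 0.005 0 0.951 0; 0 0.005 0 0.951 0; 0 0.005 0 0.951 0'
python3 -m creep '0 0 0 -0.05 0; 0 0 0 -0.15 0; 0 0 0 -0.35 0; 0 0 0 -0.55 0; 0 0 0 -0.7 0; 0 0 0 -0.7 0'
python3 - <<'E'
from plan import *
st()
p,y,_=tool(); c=np.array([.512,-.262]);n=np.array([.4947,.8691]);ax=np.array([.8691,-.4947])
# hover 12 mm outside the snug place
T=c+(.085+.0695+.012)*n+.04*ax; print(T)
chain([*T,.16],60.35-np.degrees(y),2)
E
```

```text
clock: 23.02
eef_pos: [0.676, 0.1032, 0.0573]
tool_rot: [0.864, 0.503, 0.001, 0.001]
ft_force: [-1.0, 0.2, 6.7]
grip_width: 0.0199
grasp_force: 58.9
clock: 23.78
eef_pos: [0.6765, 0.1031, 0.1635]
tool_rot: [0.865, 0.503, 0.003, 0.001]
ft_force: [0.3, 0.2, -2.9]
grip_width: 0.0199
grasp_force: 58.9
tcp [0.6765 0.1031 0.1635] yaw 60.33 t 23.775 w 0.01989427281933765 q [  9.  37.  24.  76.   0. 128.] F [ 0.34  0.17 -2.86]
[ 0.62913155 -0.13708285]
call 1 [-0.774  0.259  0.012] -0.0 -> [ 0.6528 -0.017   0.1617] 60.33
call 2 [-0.774  0.259  0.012] -0.0 -> [ 0.6291 -0.1371  0.1599] 60.33
```

```bash
python3 -m creep '0 -0.15 0.05 0 0; 0 -0.35 0.12 0 0; 0 -0.55 0.18 0 0; 0 -0.72 0.24 0 0; 0 -0.774 0.259 0.012 0; 0 -0.774 0.259 0.012 0' >/dev/null
python3 -m creep '0 -0.15 0.05 0 0; 0 -0.35 0.12 0 0; 0 -0.55 0.18 0 0; 0 -0.72 0.24 0 0; 0 -0.774 0.259 0.012 0; 0 -0.774 0.259 0.012 0; 0 -0.774 0.259 0.25 0; 0 -0.774 0.259 0.45 0; 0 -0.774 0.259 0.6 0; 0 -0.774 0.259 0.67 0; 0 -0.774 0.259 0.67 0'
python3 - <<'E'
from plan import *
st(); p,y,_=tool(); c=np.array([.512,-.262]);n=np.array([.4947,.8691]);ax=np.array([.8691,-.4947])
print("n",(p[:2]-c)@n-.085,"ax",(p[:2]-c)@ax)
im=camera("scene"); cv2.imwrite("pics/s5c.png",cv2.resize(im[170:320,100:300,::-1],None,fx=4,fy=4,interpolation=2))
for t in("frame","frame_top"): print(t,[(np.round(d['at'],4).tolist(),round(d['conf'],2)) for d in spot_point(t,'scene')])
E
```

```text
clock: 25.9
eef_pos: [0.628, -0.1363, 0.0586]
tool_rot: [0.864, 0.503, 0.0, 0.0]
ft_force: [0.8, 0.1, -1.7]
grip_width: 0.0199
grasp_force: 59.1
tcp [ 0.628  -0.1363  0.0586] yaw 60.43 t 25.9 w 0.019916539499788097 q [-12.  38.   7.  60.   0. 107.] F [ 0.78  0.06 -1.74]
n 0.08167621616876879 ax 0.038647619370438625
frame [([0.5756, -0.1507, 0.0021], 0.61)]
frame_top [([0.5522, -0.1938, 0.1776], 0.7)]
```

View pics/s5c.png

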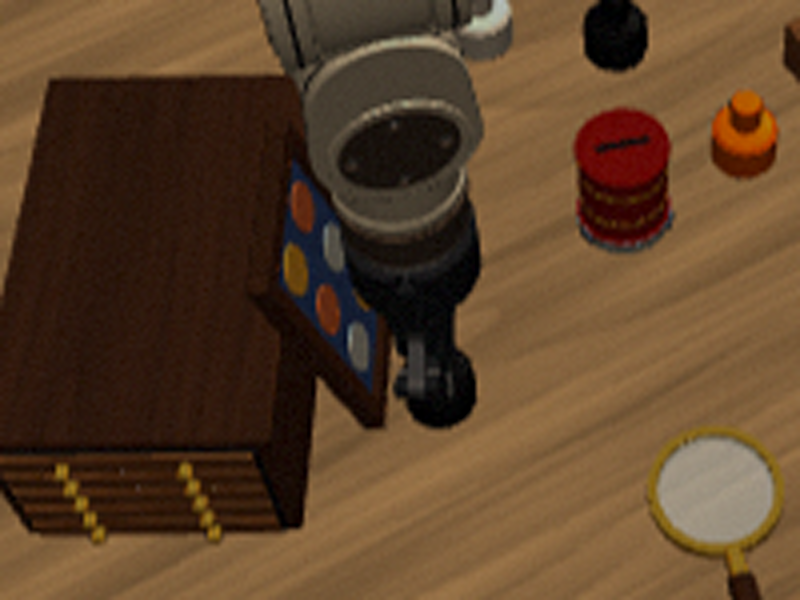

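The weight is just outside the foot of the frame, at about (440,390) in the crop, with a clear gap. I set it down and creep inwards until the force shows contact.

```bash
python3 -m creep '0 0 0 0.005 0; 0 -0.02 0 0.005 0; 0 -0.04 0 0.005 0; 0 -0.055 0 0.005 0; 0 -0.06 0 0.005 0; 0 -0.06 0 0.005 0'
python3 -m creep '0 -0.005 0 0 0; 0 -0.007 0 0 0; 0 -0.007 0 0 0'
python3 -m creep '0 -0.005 0 0 0; 0 -0.007 0 0 0; 0 -0.007 0 0 0'
```

```text
clock: 26.8
eef_pos: [0.6231, -0.1454, 0.0575]
tool_rot: [0.865, 0.502, -0.0, 0.0]
ft_force: [0.8, -0.3, -2.2]
grip_width: 0.0201
grasp_force: 59.1
clock: 27.18
eef_pos: [0.6227, -0.146, 0.0575]
tool_rot: [0.865, 0.503, 0.0, 0.0]
ft_force: [0.1, -0.5, -1.5]
grip_width: 0.0201
grasp_force: 59.1
clock: 27.55
eef_pos: [0.6223, -0.1467, 0.0575]
tool_rot: [0.864, 0.503, 0.0, -0.0]
ft_force: [0.8, 1.3, -1.2]
grip_width: 0.02
grasp_force: 59.2
```

```bash
python3 -m creep '0 -0.002 0 0.002 0; 0 -0.004 0 0.004 0; 0 -0.004 0 0.004 0'; python3 -m creep '0 0 0 0.003 0; 0 0 0 0.005 0; 0 0 0 0.005 0'
```

```text
clock: 27.92
eef_pos: [0.6222, -0.147, 0.0575]
tool_rot: [0.864, 0.503, 0.001, -0.0]
ft_force: [1.3, 3.9, 3.2]
grip_width: 0.0195
grasp_force: 59.6
clock: 28.3
eef_pos: [0.6223, -0.147, 0.0574]
tool_rot: [0.864, 0.503, 0.001, 0.0]
ft_force: [-1.4, 5.1, 6.3]
grip_width: 0.02
grasp_force: 60.1
```

```bash
python3 -m creep '0 0 0 -0.005 0; 0.28 0 0 -0.005 0; 0.35 0 0 -0.005 0; 0.5 0 0 -0.005 0; 0.5 0 0 -0.005 0; 0.5 0 0 -0.1 0; 0.5 0 0 -0.3 0; 0.5 0 0 -0.6 0; 0.5 0 0 -0.9 0; 0.5 0 0 -0.9 0; 0.5 0 0 -0.9 0'
python3 - <<'E'
from plan import *
st()
_,y,_=tool()
chain([.438,.101,.2],60.35-np.degrees(y),3)
E
```

```text
clock: 29.68
eef_pos: [0.6218, -0.1475, 0.1917]
tool_rot: [0.865, 0.503, 0.0, 0.0]
ft_force: [0.8, -0.4, -0.1]
grip_width: 0.0427
grasp_force: 0.0
tcp [ 0.6218 -0.1475  0.1917] yaw 60.34 t 29.675 w 0.04267679833440782 q [-13.  31.  17.  76.  -0. 106.] F [ 0.77 -0.37 -0.08]
call 1 [ 0.278 -0.628 -0.018] -0.0 -> [ 0.5606 -0.0647  0.1944] 60.34
call 2 [ 0.278 -0.628 -0.019] -0.0 -> [0.4993 0.0182 0.1973] 60.34
call 3 [ 0.277 -0.629 -0.018] -0.0 -> [0.4379 0.101  0.2   ] 60.34
```

```bash
python3 -m creep '0.5 0.417 -0.943 -0.03 0; 0.5 0.417 -0.943 -0.03 0; 0.5 0.417 -0.943 -0.03 0; 0.5 0.417 -0.943 -0.03 0' >/dev/null
python3 -m creep '0.5 0.417 -0.943 -0.03 0; 0.5 0.417 -0.943 -0.03 0; 0.5 0.417 -0.943 -0.03 0; 0.5 0.417 -0.943 -0.03 0; 0.5 0.417 -0.943 -0.03 0'
python3 - <<'E'
from plan import *
st()
im=camera("wrist")
L=[(np.round(d['at'],4).tolist(),round(d['conf'],2)) for d in spot_point('weight_a','wrist')];print(L)
m=masks("weight_a","wrist",[.438,.101,.03])
ys,xs=np.nonzero(m);print(m.sum(),xs.min(),xs.max(),ys.min(),ys.max(),im[m].mean(0))
a=np.linspace(0,2*np.pi,40)[:,None]
circ=lambda r,z:np.hstack([r*np.cos(a),r*np.sin(a),0*a+z])
f=lambda v:[np.vstack([circ(.023,0),circ(.023,.029)])+[v[0],v[1],0],np.vstack([circ(.011,.036),circ(.011,.061)])+[v[0],v[1],0]]
v,e=fit(f,{"wrist":m.astype(float)},[.438,.101],[.005,.005]);print(v,e)
chain([v[0],v[1],.0575],0,1)
im=camera("scene"); cv2.imwrite("pics/s6c.png",cv2.resize(im[170:320,100:300,::-1],None,fx=4,fy=4,interpolation=2))
for t in("frame","frame_top"): print(t,[(np.round(d['at'],4).tolist(),round(d['conf'],2)) for d in spot_point(t,'scene')])
E
```

```text
clock: 30.8
eef_pos: [0.4387, 0.1005, 0.1997]
tool_rot: [0.865, 0.502, -0.0, 0.0]
ft_force: [-0.7, -0.6, 0.9]
grip_width: 0.0425
grasp_force: 0.0
tcp [0.4387 0.1005 0.1997] yaw 60.29 t 30.8 w 0.04252588896635901 q [ 13.  10. -13.  67.  -0. 133.] F [-0.72 -0.63  0.93]
[([0.3811, 0.0226, 0.0026], 0.9), ([0.5655, 0.1327, 0.0054], 0.89), ([0.6218, -0.1464, 0.0071], 0.83), ([0.3502, 0.1257, 0.0034], 0.8), ([0.4378, 0.1019, 0.001], 0.63)]
1406 235 276 158 202 [22.0341394  20.24893314 18.89544808]
[0.43776563 0.09928125] 0.10691713385211839
call 1 [-0.008 -0.002  0.948] 0.0 -> [0.4378 0.0993 0.0575] 60.22
frame [([0.5755, -0.1533, 0.0009], 0.72)]
frame_top [([0.5524, -0.1906, 0.1725], 0.75), ([0.7705, -0.0183, -0.0032], 0.5)]
```

View pics/s6c.png

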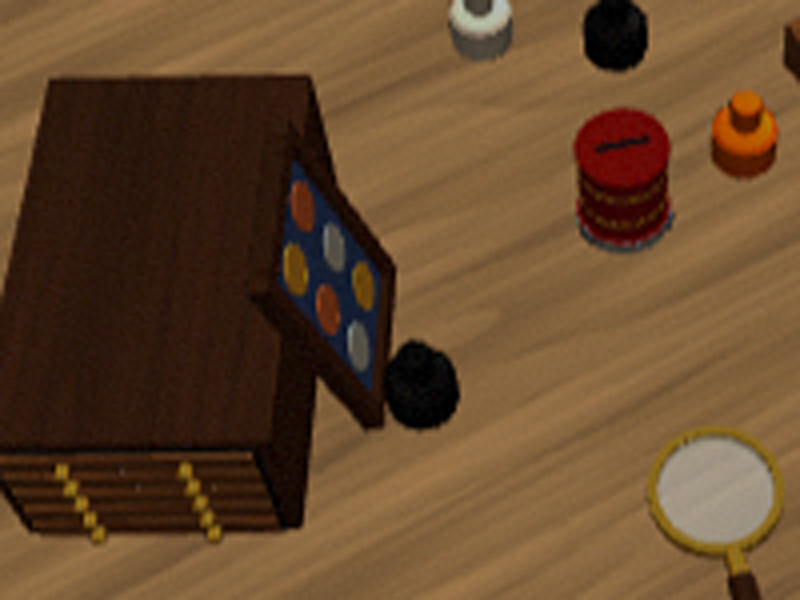

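The first weight stands snug at the foot of the frame, about (422,385) in the crop, and the frame hasn't moved. Now the second weight.

```bash
python3 -m creep '0.5 -0.004 -0.004 0.3 0; 0.5 -0.004 -0.004 0.6 0; 0.5 -0.004 -0.004 0.8 0; 0.5 -0.004 -0.004 0.92 0; 0.5 -0.004 -0.004 0.945 0; 0.5 -0.004 -0.004 0.945 0; 0.25 -0.004 -0.004 0.945 0; 0.1 -0.004 -0.004 0.945 0; 0 -0.004 -0.004 0.945 0; 0 -0.004 -0.004 0.945 0; 0 -0.004 -0.004 0.945 0; 0 -0.004 -0.004 0.945 0'
python3 -m creep '0 0 0 -0.05 0; 0 0 0 -0.15 0; 0 0 0 -0.35 0; 0 0 0 -0.6 0; 0 0 0 -0.8 0; 0 0 0 -0.9 0; 0 0 0 -0.9 0'
python3 - <<'E'
from plan import *
st()
p,y,_=tool(); c=np.array([.512,-.262]);n=np.array([.4947,.8691]);ax=np.array([.8691,-.4947])
T=c+(.085+.0695+.012)*n-.04*ax; print(T)
chain([*T,.192],60.35-np.degrees(y),2)
E
```

```text
clock: 32.6
eef_pos: [0.4378, 0.1012, 0.0594]
tool_rot: [0.865, 0.503, 0.001, 0.0]
ft_force: [-1.7, 0.4, 5.7]
grip_width: 0.0199
grasp_force: 58.9
clock: 33.48
eef_pos: [0.4375, 0.101, 0.1942]
tool_rot: [0.865, 0.503, 0.001, 0.0]
ft_force: [0.7, -0.0, -4.5]
grip_width: 0.0197
grasp_force: 59.2
tcp [0.4375 0.101  0.1942] yaw 60.34 t 33.475 w 0.01974820017099787 q [ 13.  10. -14.  66.  -0. 133.] F [ 0.65 -0.03 -4.54]
[ 0.55960355 -0.09750685]
call 1 [-0.374  0.681  0.007] -0.0 -> [0.4985 0.0017 0.1931] 60.34
call 2 [-0.373  0.681  0.008] -0.0 -> [ 0.5596 -0.0974  0.1919] 60.34
```

```bash
python3 -m creep '0 -0.08 0.14 0 0; 0 -0.17 0.31 0 0; 0 -0.27 0.49 0 0; 0 -0.35 0.64 0 0; 0 -0.374 0.681 0 0; 0 -0.374 0.681 0 0' >/dev/null
python3 -m creep '0 -0.08 0.14 0 0; 0 -0.17 0.31 0 0; 0 -0.27 0.49 0 0; 0 -0.35 0.64 0 0; 0 -0.373 0.681 0 0; 0 -0.373 0.681 0.2 0; 0 -0.373 0.681 0.45 0; 0 -0.373 0.681 0.7 0; 0 -0.373 0.681 0.85 0; 0 -0.373 0.681 0.88 0; 0 -0.373 0.681 0.88 0; 0 -0.373 0.681 0.88 0'
python3 - <<'E'
from plan import *
st(); p,y,_=tool(); c=np.array([.512,-.262]);n=np.array([.4947,.8691]);ax=np.array([.8691,-.4947])
print("n",(p[:2]-c)@n-.085,"ax",(p[:2]-c)@ax)
E
```

```text
clock: 35.72
eef_pos: [0.5602, -0.0974, 0.0627]
tool_rot: [0.864, 0.503, 0.001, 0.001]
ft_force: [0.1, -0.0, -3.6]
grip_width: 0.0196
grasp_force: 59.7
tcp [ 0.5602 -0.0974  0.0627] yaw 60.36 t 35.725 w 0.01957827294691897 q [-10.  30.  -6.  54.   0. 110.] F [ 0.11 -0.04 -3.6 ]
n 0.08192367248063749 ax -0.03954099568943056
```

Gripped at 59.4 mm, so it needs to go down about 3 mm, then in 10 mm, then creep.

```bash
python3 -m creep '0 0 0 0.012 0; 0 0 0 0.02 0; 0 -0.02 0 0.02 0; 0 -0.04 0 0.02 0; 0 -0.058 0 0.02 0; 0 -0.066 0 0.02 0; 0 -0.066 0 0.02 0'
python3 -m creep '0 -0.004 0 0 0; 0 -0.007 0 0 0; 0 -0.007 0 0 0'
python3 -m creep '0 -0.004 0 0 0; 0 -0.006 0 0 0; 0 -0.006 0 0 0'
```

```text
clock: 36.6
eef_pos: [0.5557, -0.106, 0.0595]
tool_rot: [0.865, 0.503, 0.002, 0.001]
ft_force: [1.2, 3.8, 5.6]
grip_width: 0.0198
grasp_force: 60.8
clock: 36.98
eef_pos: [0.5554, -0.1067, 0.0596]
tool_rot: [0.864, 0.503, 0.002, 0.001]
ft_force: [2.6, 4.4, 5.8]
grip_width: 0.0196
grasp_force: 60.7
clock: 37.35
eef_pos: [0.5549, -0.1075, 0.0595]
tool_rot: [0.864, 0.503, 0.002, 0.001]
ft_force: [2.6, 5.4, 6.7]
grip_width: 0.02
grasp_force: 60.8
```

```bash
python3 -m creep '0 0 0 -0.006 0; 0 0 0 -0.009 0; 0 0 0 -0.009 0'
python3 -m creep '0 -0.003 0 0 0; 0 -0.005 0 0 0; 0 -0.005 0 0 0'
python3 -m creep '0 -0.002 0 0 0; 0 -0.004 0 0 0; 0 -0.004 0 0 0'
```

```text
clock: 37.72
eef_pos: [0.5533, -0.1084, 0.0595]
tool_rot: [0.865, 0.502, -0.0, 0.0]
ft_force: [1.8, -0.2, -0.2]
grip_width: 0.0196
grasp_force: 60.1
clock: 38.1
eef_pos: [0.5529, -0.1085, 0.0595]
tool_rot: [0.865, 0.502, -0.0, 0.0]
ft_force: [3.3, 0.2, -0.3]
grip_width: 0.0196
grasp_force: 60.0
clock: 38.48
eef_pos: [0.5526, -0.1088, 0.0596]
tool_rot: [0.865, 0.503, 0.0, -0.0]
ft_force: [3.3, 1.9, -1.2]
grip_width: 0.0198
grasp_force: 59.9
```

```bash
python3 -m creep '0 0.004 0 0 0; 0.28 0.004 0 0 0; 0.35 0.004 0 0 0; 0.5 0.004 0 0 0; 0.5 0.004 0 0 0; 0.5 0.004 0 -0.1 0; 0.5 0.004 0 -0.3 0; 0.5 0.004 0 -0.6 0; 0.5 0.004 0 -0.95 0; 0.5 0.004 0 -0.95 0; 0.5 0.004 0 -0.95 0'
python3 -m creep '0.5 0.7 -0.7 0 0; 0.5 0.7 -0.7 0 0; 0.5 0.7 -0.7 0 0; 0.5 0.7 -0.7 0 0; 0.5 0.7 -0.7 0 0; 0.5 0.7 -0.7 0 0'
python3 - <<'E'
from plan import *
st(); c0=np.array([.512,-.262]);n=np.array([.4947,.8691]);ax=np.array([.8691,-.4947])
ims={}
for c in("scene","top","wrist"):
    im=camera(c); ims[c]=im
    for t in("frame","frame_top","weight_a","moneybox"):
        print(c,t,[("n,ax",np.round([(d['at'][:2]-c0)@n-.085,(d['at'][:2]-c0)@ax],4),np.round(d['at'],3),round(d['conf'],2)) for d in spot_point(t,c) if d['at'][1]<.06])
a=cv2.resize(ims["scene"][190:300,140:240],None,fx=5,fy=5,interpolation=2)
cv2.imwrite("pics/s7c.png",a[:,:,::-1]); cv2.imwrite("pics/w7.png",ims["wrist"][:,:,::-1])
E
```

```text
clock: 39.85
eef_pos: [0.5528, -0.1085, 0.2028]
tool_rot: [0.865, 0.503, 0.0, 0.0]
ft_force: [0.3, 0.2, -0.5]
grip_width: 0.0429
grasp_force: 0.0
clock: 40.6
eef_pos: [0.5137, 0.0337, 0.2017]
tool_rot: [0.865, 0.502, -0.0, -0.0]
ft_force: [-0.7, 1.1, -0.4]
grip_width: 0.0428
grasp_force: 0.0
tcp [0.5137 0.0337 0.2017] yaw 60.24 t 40.6 w 0.04284963667779603 q [  4.  17.  -3.  70.  -0. 124.] F [-0.67  1.08 -0.45]
scene frame [('n,ax', array([0.0399, 0.002 ]), array([ 0.576, -0.154,  0.002]), 0.98)]
scene frame_top [('n,ax', array([-0.0061, -0.0015]), array([ 0.55 , -0.193,  0.178]), 0.73)]
scene weight_a [('n,ax', array([ 0.0692, -0.0414]), array([ 0.552, -0.108, -0.   ]), 0.8), ('n,ax', array([ 0.0945, -0.2535]), array([ 0.38 ,  0.019, -0.   ]), 0.57), ('n,ax', array([0.0684, 0.0344]), array([ 0.618, -0.146, -0.   ]), 0.55)]
scene moneybox [('n,ax', array([ 0.1993, -0.1007]), array([ 0.565,  0.035, -0.001]), 0.71)]
top frame [('n,ax', array([ 0.0375, -0.    ]), array([ 0.573, -0.156,  0.005]), 0.69)]
top frame_top [('n,ax', array([-0.0099, -0.0001]), array([ 0.549, -0.197,  0.176]), 0.57)]
top weight_a [('n,ax', array([ 0.0687, -0.0438]), array([ 0.55 , -0.107,  0.001]), 0.52), ('n,ax', array([0.0724, 0.0377]), array([ 0.623, -0.144, -0.001]), 0.46)]
top moneybox []
wrist frame []
wrist frame_top []
wrist weight_a [('n,ax', array([ 0.0705, -0.0418]), array([ 0.553, -0.106,  0.001]), 0.93), ('n,ax', array([0.0701, 0.04  ]), array([ 0.624, -0.147,  0.005]), 0.87), ('n,ax', array([ 0.0987, -0.2547]), array([ 0.382,  0.024, -0.002]), 0.82)]
wrist moneybox [('n,ax', array([ 0.2009, -0.1028]), array([ 0.564,  0.037, -0.002]), 0.82)]
```

View pics/s7c.png

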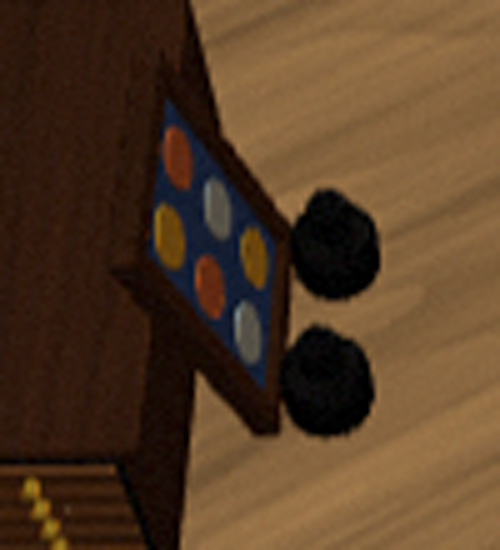

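View pics/w7.png

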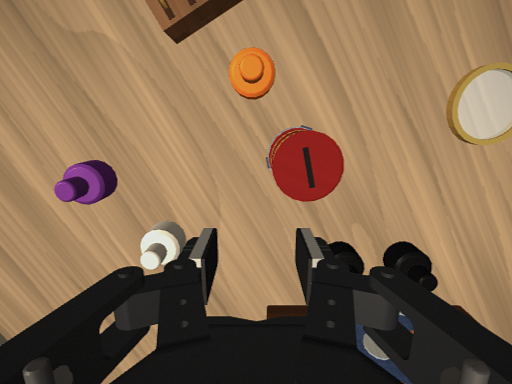

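Both weights stand against the foot, at about (335,245) and (328,380) in the crop. The frame leans square with its coins out, the money box is in place, and the robot is clear.

```bash
python3 -c "
from workcell import ticket
print(ticket.job_done())"
```

```text
the job is handed in; nothing more can be done
None
```

The job is handed in at about 41 s on the robot's clock: the frame leans coins out, tipped back about 15°, against the middle of the cabinet's rack-facing side, both black weights are snug against its foot, and I did not touch the money box, bottle or magnifier.

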